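# Jack up the cold plate for a foot change

### The job

The cold plate's worn front feet are about to be changed. Set the small lever jack on the bench its cup saddle under the ball stud of the lug at the middle of the cold plate's front, pump the handle until both front feet hang at least 7 mm clear of the bench, and finish while still holding the handle pressed right down: the jack has no load lock and lets the plate down when the handle comes up. Let the jack alone carry the plate, do not drag the plate about, and leave the other things on the bench where they are.

Things in the scene. Friction and masses are not known exactly. Their poses are not given: they have to be found in the camera images.
- jack: Grey steel lever jack, loose, 0.85 kg. Origin: on its underside, below the saddle's axis; x points from the handle's end to the saddle's end, z up. Base plate 245 x 62 x 8 mm, x = -215 to +30 mm. Two upright cheek plates from x = -76 to +17 mm carry the toothed ram (at x = 0) between them; the handle comes out between them to the rear (-x).
- jack_grip (a point): Where to grasp the jack, across its cheeks: midway between them at x = -43, z = 72 mm in the jack's frame. The cheeks are 43 mm over their outsides (along y), top edge at z = 84 mm from x = -60 to -25 mm. Pin heads stand 3 mm proud at x = -50, z = 32 to 48 mm: keep the fingertips above z = 48 mm. Mass centre near x = -70 mm.
- jack_handle (a joint): Pump handle, rad: 0 = fully up (42 degrees above level; a spring returns it), 0.681 = down on its stop (3 degrees). Pivot in the jack's frame: x = -50, z = 40 mm, across y. A stroke lifts the bare ram 17 to 19 mm by a pawl, which catches lower teeth (6 mm apart) as the handle comes fully up again; a lifted plate sinks with it. Takes about 4 N at the paddle bare, 7 to 12 N loaded.
- jack_ram (a joint): Height of the ram, m: 0 = lowest, up to 0.049; starts at 0 to 0.006. Friction holds the bare ram where it was pumped to (it settles by 1 mm), but not under the plate: then only the held handle keeps it up. Two or three full strokes are enough; further ones do no harm.
- saddle (a point): Centre of the floor of the cup saddle on the ram: a dark steel cup, 36 mm across, 29 mm inside the lip, the lip 4 mm high. At z = 74 mm in the jack's frame with the ram lowest.
- paddle (a point): Top centre of the black ribbed rubber paddle at the handle's end (58 mm along the handle, 34 mm wide), the place to press. It lies 150 mm from the pivot along the handle and 9 mm above the line through the pivot: 147 mm above the bench with the handle up, 57 mm with it down, always above the base plate.
- cold_plate: White embedding cold plate, a flat box 240 x 280 mm, 133 mm high, about 5.5 kg, loose on four rubber feet 18 mm high. Origin: at bench level below its centre; x points away from its front (front face with the lug at x = -120 mm), z up. Front feet at x = -95, y = +-110 mm; rear feet at x = +95 mm, about which it tips up.
- lift_point (a point): Marked lift point: bottom of the 17 mm ball stud below the steel lug at the middle of the plate's front; 104 mm above the bench at first, 24 mm in front of the front face. A hexagon nut on top of the lug marks it. Lug 46 mm wide, reaching 26 mm further forward; underside 111, top 118, nut 129 mm high. The jack comes in from the front, x axes of jack and plate alike.
- front_left_foot (a point): Centre of the underside of the cold plate's front left rubber foot (28 mm across). It rises by about 0.8 of what the lift point rises.
- front_right_foot (a point): Centre of the underside of the front right foot, likewise.
- beaker: White plastic beaker, 65 mm across, 76 mm high; bystander. Origin at its underside.
- slide_box: Green card box of slides, 35 x 86 x 29 mm; bystander. Origin at its underside.
- petri: White petri dish with lid, 58 mm across, 15 mm high; bystander. Origin at its underside.
- cassette: Tissue cassette, 41 x 28 x 6 mm; bystander. Origin at its underside.
- new_foot: The spare black rubber foot, 28 mm across, 35 mm high, threaded stud up; bystander. Origin at its underside.
- tape: Roll of tape lying flat, 61 mm across, 19 mm high; bystander. Origin at its underside.

How it is judged:
By the outcome, as a careful person would: the job done as asked, in the order asked, and still so for the second after the job is handed in, while the arm keeps its last pose, push and grip.
It also fails if it takes over 67 s, if anything falls off the work surface, if the arm or the gripper's body presses on something with over 40 N, if the wrist force passes 120 N, or if a joint passes its speed limit or range.

### The arm

A 6-joint arm with a two-finger parallel gripper is mounted at the origin on a cart in front of the work surface, level with it; the furniture and walls round the work are solid. World frame = base frame: x ahead of the robot, y to its left, z up, the work surface at z = 0. Lengths are in m, angles in rad, forces in N, time in s.
With the tool pointing down it reaches from about 0.25 to 0.775 m from the base axis. Payload 4 kg.
Tool frame: the origin (TCP) lies at the very end of the fingers, on their centre line; the grasp point (between the pads) lies 19 mm behind it; z points along the fingers, x is the direction in which the jaws open and shut, and the axes are right-handed (so a half turn about z gives the same grasp; the last joint's range is limited). The gripper opens to 94 mm and grips with 3 to 60 N. Pads are 16 mm wide; open, the fingers measure 119 mm over their backs; the gripper's body (75 mm by 177 mm) begins 78 mm behind the grasp point.
Start: joints at [-1.222, 0.087, 1.371, -0, 1.684, -0.103], TCP at [0.24, -0.495, 0.206] pointing down, gripper open.
Joint ranges: [-3.1, 3.1], [-0.76, 2.03], [0.27, 2.55], [-1.08, 4.22], [0.17, 2.65], [-2.57, 2.57]. Speed limits (rad/s): [2.79, 2.79, 3.14, 3.14, 3.14, 3.14].

### API

Orientations are given as a rotation vector (axis times angle).
In Python, from rig import status, viewer, ctrl gives the robot as it stands.
- The arm moves only by the shell command python3 -m handwheel 'ROWS' [OPENING] [FORCE]. ROWS is JSON, a list of rows, each a list of 2 entries, a list of its own where there are three numbers: the shift along the tool's x, y, z in mm, then the turn, a rotation vector about the tool's x, y, z in rad. A call has 1 to 20 rows; each row is the pose to reach, as a shift and turn from the pose measured when the call began, along the tool's axes at that moment; what a row does not reach only later rows make up. A row lasts 1/8 s, in which the tool goes at most 62.5 mm and 10.7 degrees, less where a joint would pass 70% of its speed; a pose out of reach is approached as far as the arm can. A call with a gripper value outside its range is refused whole. OPENING is the closure, from 0 (fully open) to 1 (shut), set as the call begins (- or left out, the last holds). The fingers move at their own pace and stop on an object; FORCE is the grip in N (left out, the last holds). Time passes only in rows, so rows that repeat a pose let the fingers close. It gives the time, the measured TCP pose, the force and the opening at its end, in the units of the state.
- status.sense(): the state, without advancing time (a new reading comes with each control period).
- viewer.capture(name): name is "scene" or "top" or "wrist"; returns (picture, depth): 384x512x3 uint8, red, green, blue; 384x512 float32, m along the optical axis (not along the pixel's ray), 0 where there is no reading.
- viewer.camera_info(name): a dict with "camera_matrix" (3x3 intrinsics, pixels), "R" (3x3) and "t" (3): a world point X has camera coordinates R X + t; the wrist camera has in their place "tool_from_camera" (4x4, takes a point from camera to tool coordinates, whose origin is the TCP and whose axes are the tool frame's). Camera axes: x right, y down, z forward; pixel columns grow to the right and rows downward; lengths in m; the calibration is good to about 2 mm. A picture is of the moment at which its call begins: read the wrist's pose just before it. camera_info takes no time and is no camera call.
- ctrl.sign_off(): hands the job in, once; it reports no verdict.
The state is a dict: "time_s": time; "q": joint angles; "joint_velocities": joint speeds; "joint_efforts": joint torques, N m; "tool_pos": TCP position; "tcp_rot": TCP orientation; "contact_force": force on the tool from outside, world axes, zero at the start; "ft_torque": the same for the moment, N m; "width": finger opening in m.
Only numpy, scipy, OpenCV 4.12 (cv2) and the standard library are available. Lean on these libraries where they do the work, as an engineer would, in place of code of your own. Each camera call takes 0.05 s, during which the arm holds its last target.

## Working session

There is one attempt and no reset: what is moved stays moved. The work goes in short steps, Python scripts to look and compute and a shell command to move; the robot and the scene stay as the last step left them, time stands still between calls to the robot, and variables do not carry over. Pictures are saved under pics/ and viewed, and the job is handed in when it is done.

```bash
ls; mkdir -p pics; python3 - <<'E'
from rig import status, viewer, ctrl
import cv2,numpy as np
print(status.sense())
for n in ["scene","top","wrist"]:
    p,d=viewer.capture(n); cv2.imwrite(f"pics/{n}0.png",p[:,:,::-1]); np.savez(f"pics/{n}0.npz",p=p,d=d)
    print(n,viewer.camera_info(n))
E
```

```text
pics
{'time_s': 0.0, 'q': array([-1.22211119e+00,  8.79752186e-02,  1.37223867e+00,  1.80993989e-07,
        1.68357868e+00, -1.03096933e-01]), 'joint_velocities': array([-4.74294057e-04, -5.83978083e-04,  1.84717451e-05,  5.78667410e-04,
       -6.57122897e-04,  1.84213769e-03]), 'joint_efforts': array([ 1.08181721e-03, -3.40176201e+01, -3.02427399e+01,  7.19508086e-02,
        3.30517930e-02, -1.62570095e-04]), 'tool_pos': array([ 0.23992575, -0.49431146,  0.20430103]), 'tcp_rot': array([-2.66140453,  1.66673953,  0.00272303]), 'contact_force': array([-0.0775179 , -0.20983902,  0.40320931]), 'ft_torque': array([ 0.08107703,  0.00612721, -0.01563731]), 'width': 0.09384071727430025}
scene {'camera_matrix': array([[450.66044862,   0.        , 247.86035586],
       [  0.        , 450.66044862, 186.81578912],
       [  0.        ,   0.        ,   1.        ]]), 'R': array([[ 0.82712972, -0.56190751,  0.01078785],
       [-0.25541196, -0.39292709, -0.88338725],
       [ 0.50062077,  0.7279205 , -0.46851957]]), 't': array([-0.50390902,  0.23638334,  1.2706693 ])}
top {'camera_matrix': arr
[... 196 characters left out ...]
444684],
       [-0.98384987, -0.00740156, -0.17884252],
       [ 0.17880163,  0.00586497, -0.98386766]]), 't': array([-0.01778661,  0.61871499,  1.42837825])}
wrist {'camera_matrix': array([[279.57005335,   0.        , 258.47842784],
       [  0.        , 279.57005335, 194.94624954],
       [  0.        ,   0.        ,   1.        ]]), 'tool_from_camera': array([[ 9.99999659e-01, -3.38690392e-04,  7.52607163e-04,
         6.09884656e-04],
       [ 1.16417852e-04,  9.60684102e-01,  2.77643733e-01,
        -8.10543603e-02],
       [-8.17053002e-04, -2.77643551e-01,  9.60683814e-01,
        -1.79347702e-01],
       [ 0.00000000e+00,  0.00000000e+00,  0.00000000e+00,
         1.00000000e+00]])}
```

View pics/scene0.png

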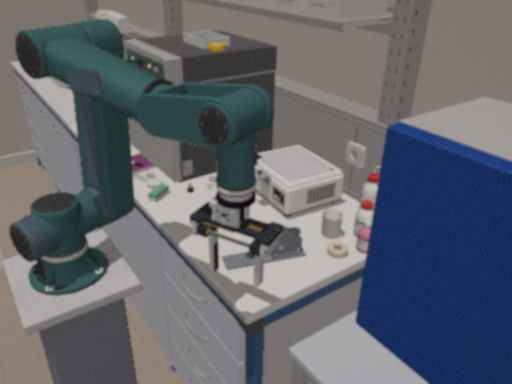

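View pics/top0.png

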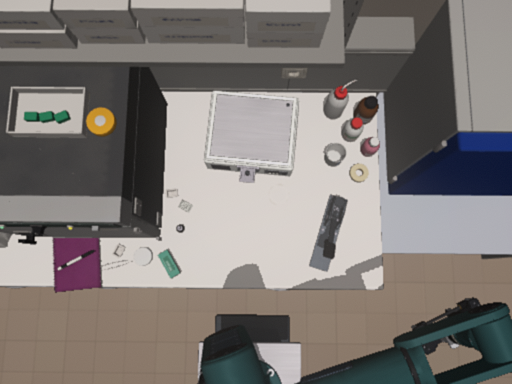

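View pics/wrist0.png

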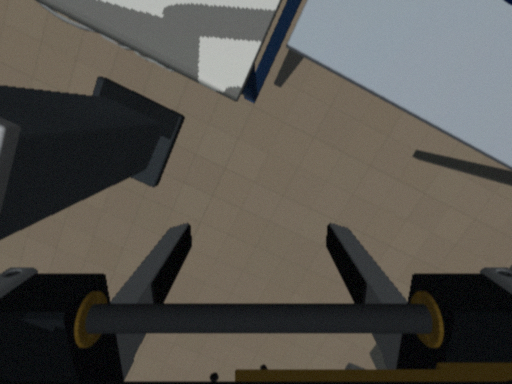

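The top view shows the jack at about px (330,232), its paddle at (328,250), and the plate's lug nut at (247,173). I'll zoom in on both.

```bash
cat > h.py <<'E'
import numpy as np,cv2
from rig import status, viewer
from scipy.spatial.transform import Rotation as Rn
def cast(n,uv,z,ci=None):
    ci=ci or viewer.camera_info(n); K=ci["camera_matrix"];R=ci["R"];t=ci["t"]
    d=R.T@np.linalg.solve(K,[uv[0],uv[1],1.]); c=-R.T@t
    return c+d*(z-c[2])/d[2]
def proj(n,X):
    ci=viewer.camera_info(n); p=ci["camera_matrix"]@(ci["R"]@np.asarray(X,float)+ci["t"]); return p[:2]/p[2]
def cloud(n,d,ci=None,s=None):
    ci=ci or viewer.camera_info(n); K=ci["camera_matrix"]
    v,u=np.mgrid[:d.shape[0],:d.shape[1]]
    P=np.stack([(u-K[0,2])/K[0,0]*d,(v-K[1,2])/K[1,1]*d,d],-1)
    if n=="wrist":
        T=ci["tool_from_camera"]; P=P@T[:3,:3].T+T[:3,3]
        return P@Rn.from_rotvec(s["tcp_rot"]).as_matrix().T+s["tool_pos"]
    return (P-ci["t"])@ci["R"]
def zoom(img,x0,y0,x1,y1,f,name):
    cv2.imwrite(name,cv2.resize(img[y0:y1,x0:x1,::-1],None,fx=f,fy=f,interpolation=cv2.INTER_CUBIC))
E
python3 - <<'E'
from h import *
a=np.load("pics/top0.npz");p,d=a["p"],a["d"]
zoom(p,290,180,370,280,6,"pics/jz.png"); zoom(p,195,80,310,200,5,"pics/pz.png")
C=cloud("top",d)
for v in range(190,275,3):
    print(v,[int(1000*C[v,u,2]) for u in range(308,350,2)])
E
```

```text
190 [5, 6, 0, -2, 0, 0, -2, -2, -4, 1, -5, -1, 2, 0, -5, -5, 3, 0, 0, -1, 2]
193 [2, 0, 1, 1, 7, 2, 0, 2, 2, 0, -3, 3, 3, 0, 4, 1, 0, 7, 2, 4, 5]
196 [5, 0, 3, -1, 0, 0, 1, -1, 8, 11, 0, 10, 11, 63, 9, 2, -1, -4, 4, 2, -1]
199 [0, 0, 7, -1, 2, 5, 5, 0, 0, 5, 10, 8, 34, 65, 75, 82, 75, 81, 85, 10, 0]
202 [2, -6, 1, 4, 2, -4, 5, 1, 7, 0, 12, 11, 57, 72, 70, 71, 1515, 77, 74, 63, 6]
205 [6, 2, 1, 3, 0, 3, -2, 2, 0, -2, 9, 30, 82, 26, 81, 69, 75, 71, 75, 76, 5]
208 [4, 1, 1, 3, -3, 0, 0, -1, 2, 4, 20, 52, 86, 30, 44, 8, 10, 42, 76, -3, 0]
211 [5, 0, 1, 0, -1, 1, 2, -1, 3, 12, 23, 75, 86, 35, 31, 15, 18, 63, 84, 1, 0]
214 [2, 0, 1, 0, 3, 0, -1, 0, 11, 19, 46, 88, 9, 39, 40, 12, 38, 83, 85, 0, 0]
217 [0, 0, 2, -4, 0, -7, 4, -1, 9, 43, 70, 85, 52, 47, 48, 13, 59, 86, 2, -3, 5]
220 [1, 5, 0, -1, 0, 8, -2, 12, 8, 39, 75, 7, 58, 56, 57, 53, 79, 82, -3, 0, 2]
223 [7, -2, -2, 2, -1, 0, 1, 11, 15, 53, 11, 3, 69, 61, 11, 51, 79, 0, 5, 2, 0]
226 [0, 5, 2, 2, -2, -2, 5, 9, 8, 8, 2, 69, 73, 72, 20, 63, 1, -2, 1, 4, -10]
229 [8, 1, 2, 0, 6, -1, 10, 11, 8, 8, 5, 80, 82, 82, 5, 6, 3, 1, -2, 1, 0]
232 [-
[... 483 characters left out ...]
, 0, -2, 12, 7, 13, 12, 8, 156, 160, 157, 156, 152, 149, 0, 2, -2, -4, 3, 4, 1]
253 [3, -1, 4, 7, 11, 13, 8, 10, 164, 162, 166, 162, 163, 157, -3, 2, 0, 0, 4, 1, -2]
256 [7, 4, 10, 7, 8, 10, 5, 10, 161, 162, 161, 161, 162, 162, -4, 0, 3, 0, 2, 3, 3]
259 [3, -2, 13, 5, 6, 10, 4, 5, 8, 8, 12, 4, -3, 4, 0, -1, 1, -4, 2, -3, 2]
262 [-2, 15, 10, 5, 17, 15, 7, 7, 8, 8, 4, -4, -3, 0, 5, 1, -1, 0, -2, 2, 1]
265 [0, 6, 7, 5, 9, 10, 13, 8, 5, 9, 11, -2, 6, 1, -1, 1, 4, -2, 5, -1, 0]
268 [0, 0, 2, 4, 3, 7, 5, 12, 9, 11, 6, -5, 0, 0, 3, 0, 2, 0, -2, 3, -3]
271 [0, 3, 1, -2, 1, 0, 4, 2, 5, 12, 1, 3, 0, 5, -4, -1, -3, -1, 2, 0, -3]
274 [1, 6, 7, 1, -2, 2, 7, 2, 0, 0, -1, 2, 0, 5, -5, -3, -1, 0, -2, -5, 5]
```

View pics/jz.png

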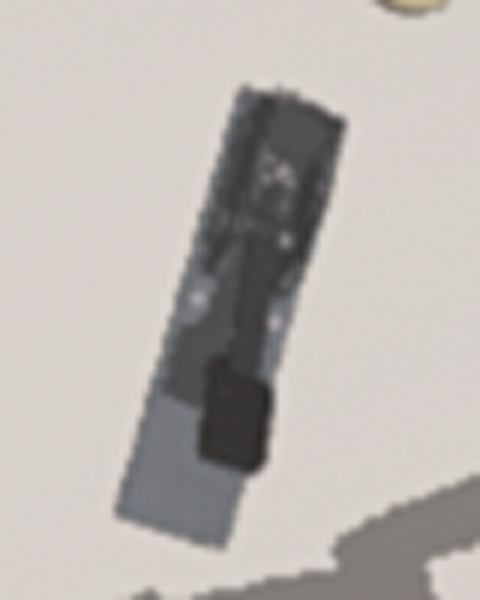

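View pics/pz.png

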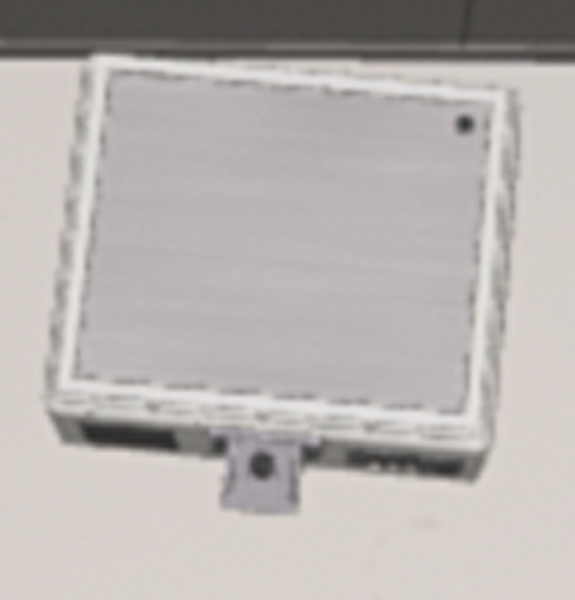

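The zooms show the jack's base rear edge at px (309,266) to (327,272), and the saddle cup near (340,201). There is also a faint petri dish near (279,192), close to the jack's path. I'll work out positions for these.

```bash
python3 - <<'E'
from h import *
a=np.load("pics/top0.npz");p,d=a["p"],a["d"]; C=cloud("top",d)
# plate top: z 115..150 in region
m=((C[...,2]>.118)&(C[...,2]<.15)).astype(np.uint8); m[:,:190]=0;m[:,315:]=0;m[:80]=0;m[200:]=0
m=cv2.morphologyEx(m,cv2.MORPH_OPEN,np.ones((9,9)))
pts=C[m>0]; print("z",np.median(pts[:,2]))
r=cv2.minAreaRect((pts[:,:2]*1000).astype(np.float32)); print(r)
nut=cast("top",(195+262/5,80+464/5),.129); print("nut",nut)
for n,uv,z in [("reL",(309.2,265.8),.008),("reR",(327.5,271.7),.008),("lugL",(195+222/5,80+507/5),.118),("lugR",(195+298/5,80+512/5),.118),("saddle",(340.6,201),.08)]:
    print(n,cast("top",uv,z))
b=p[180:215,262:300].astype(int)
zoom(np.clip((p.astype(int)-190)*4,0,255).astype(np.uint8),230,150,350,280,5,"pics/pe.png")
E
```

```text
z 0.1308064103758617
((805.9090576171875, -1.8255157470703125), (269.57379150390625, 228.7825927734375), 85.0040512084961)
nut [0.66317845 0.00875415 0.129     ]
reL [ 0.38749286 -0.18939007  0.008     ]
reR [ 0.36939844 -0.24744231  0.008     ]
lugL [0.63850113 0.0331891  0.118     ]
lugR [ 0.63572456 -0.01336863  0.118     ]
saddle [ 0.58624569 -0.2817421   0.08      ]
```

View pics/pe.png

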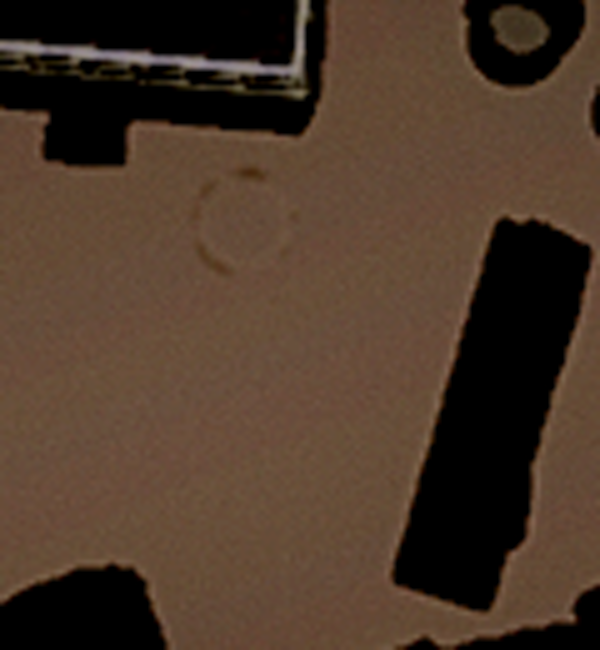

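```bash
python3 - <<'E'
from h import *
a=np.load("pics/top0.npz");p,d=a["p"],a["d"]; C=cloud("top",d)
print("petri",cast("top",(278.6,194.4),.015))
s=status.sense(); R=Rn.from_rotvec(s["tcp_rot"]).as_matrix(); print(R.round(3))
for yaw in (73,-107):
    c,sn=np.cos(np.radians(yaw)),np.sin(np.radians(yaw))
    T=np.array([[c,sn,0],[sn,-c,0],[0,0,-1]])
    print(yaw,"turn",(Rn.from_matrix(R.T@T)).as_rotvec())
    print("shift",1000*R.T@(np.array([.544,-.268,.27])-s["tool_pos"]))
# nearby tall stuff on the right
for v in (120,150,170,185): print(v,[C[v,u].round(2).tolist() for u in (380,390,400,420)])
E
```

```text
petri [ 0.61709293 -0.09155033  0.015     ]
[[ 0.437 -0.9   -0.001]
 [-0.9   -0.437  0.002]
 [-0.002 -0.    -1.   ]]
73 turn [-2.14312290e-03  5.67456133e-04 -2.39309234e+00]
shift [ -71.0889989  -372.37545033  -65.25144628]
-107 turn [4.51894041e-04 1.70667724e-03 7.48499387e-01]
shift [ -71.0889989  -372.37545033  -65.25144628]
120 [[0.94, -0.48, -0.17], [0.9, -0.49, -0.07], [0.86, -0.49, 0.05], [0.8, -0.49, 0.22]]
150 [[0.82, -0.48, -0.16], [0.8, -0.49, -0.09], [0.77, -0.49, 0.02], [0.72, -0.49, 0.21]]
170 [[0.74, -0.47, -0.15], [0.73, -0.49, -0.09], [0.7, -0.49, 0.02], [0.66, -0.49, 0.2]]
185 [[0.69, -0.47, -0.16], [0.68, -0.49, -0.11], [0.65, -0.49, -0.0], [0.65, -0.55, 0.04]]
```

```bash
python3 -m handwheel '[[[-7,-37,-10],[0,0,0.075]],[[-14,-74,-20],[0,0,0.15]],[[-21,-112,-30],[0,0,0.225]],[[-28,-149,-40],[0,0,0.3]],[[-35,-186,-50],[0,0,0.375]],[[-43,-223,-60],[0,0,0.45]],[[-50,-260,-65],[0,0,0.525]],[[-57,-298,-65],[0,0,0.6]],[[-64,-335,-65],[0,0,0.675]],[[-71,-372,-65],[0,0,0.75]],[[-71,-372,-65],[0,0,0.75]],[[-71,-372,-65],[0,0,0.75]]]' 0 40
python3 - <<'E'
from h import *
s=status.sense();p,d=viewer.capture("wrist"); np.savez("pics/w1.npz",p=p,d=d,tp=s["tool_pos"],tr=s["tcp_rot"]); cv2.imwrite("pics/w1.png",p[:,:,::-1]); print(s["q"],s["contact_force"])
E
```

```text
time_s: 1.65
tool_pos: [0.5432, -0.2685, 0.2693]
tcp_rot: [1.867, -2.526, -0.004]
contact_force: [0.2, -0.9, 0.3]
width: 0.0941
[-5.52840933e-01  2.13331255e-01  1.10260572e+00  3.73960537e-04
  1.82795377e+00  1.31579121e+00] [ 0.18914489 -0.86585935  0.31354989]
```

View pics/w1.png

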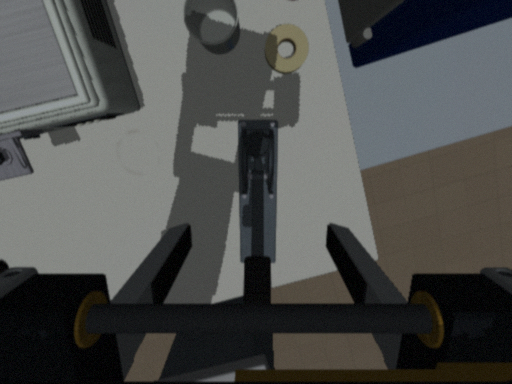

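```bash
python3 - <<'E'
from h import *
a=np.load("pics/w1.npz");p,d=a["p"],a["d"]
q=np.clip(p.astype(int)*1.6,0,255).astype(np.uint8)
zoom(q,220,105,300,205,6,"pics/w1z.png")
E
```

```text
(no output)
```

View pics/w1z.png

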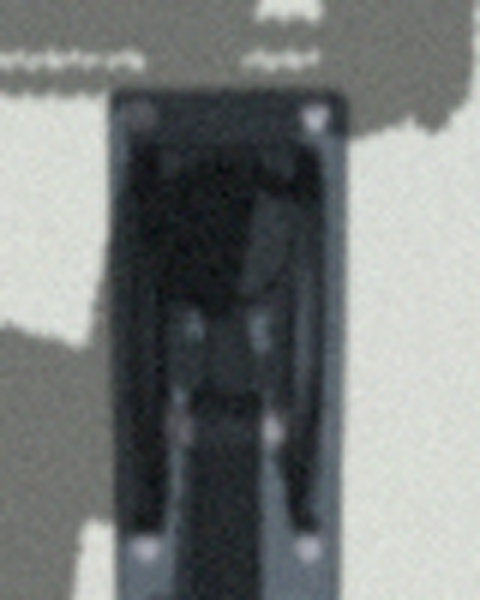

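The zoom shows the base's front corners at px (238.7,120.3) and (278,120.3), with both side edges clear down to row 203. I'll cast these to the plane z = 8 mm.

```bash
cat >> h.py <<'E'
def castw(uv,z,tp,tr):
    ci=viewer.camera_info("wrist");K=ci["camera_matrix"];T=ci["tool_from_camera"];R=Rn.from_rotvec(tr).as_matrix()
    d=R@T[:3,:3]@np.linalg.solve(K,[uv[0],uv[1],1.]); c=R@T[:3,3]+tp
    return c+d*(z-c[2])/d[2]
E
python3 - <<'E'
from h import *
a=np.load("pics/w1.npz"); f=lambda u,v,z:castw((220+u/6,105+v/6),z,a["tp"],a["tr"])
fl,fr=f(112,92,.008),f(348,92,.008); l2,r2=f(116,590,.008),f(341,590,.008)
print(fl,fr,np.linalg.norm(fl-fr),l2,r2,np.linalg.norm(l2-r2))
fm=(fl+fr)/2;m2=(l2+r2)/2;ax=(fm-m2);yaw=np.arctan2(ax[1],ax[0]);print("yaw",np.degrees(yaw),np.degrees(np.arctan2(*(fl-fr)[[1,0]]))-90)
for y in (yaw,np.radians(-17)):
    e=np.array([np.cos(y),np.sin(y),0]); print("origin",fm-.030*e,"grip",fm-.073*e)
C=cloud("wrist",a["d"],s=dict(tcp_rot=a["tr"],tool_pos=a["tp"]))
for v in range(118,205,6): print(v,[int(C[v,u,2]*1000) for u in range(234,284,3)])
E
```

```text
[ 0.62087274 -0.26128946  0.008     ] [ 0.60329512 -0.31854827  0.008     ] 0.05989611322897828 [ 0.49438459 -0.22086583  0.008     ] [ 0.47617132 -0.28020927  0.008     ] 0.062075493128125984
yaw -17.25288836438987 -17.065722594231445
origin [ 0.58343378 -0.28102117  0.008     ] grip [ 0.54236856 -0.26826782  0.008     ]
origin [ 0.58339479 -0.28114771  0.008     ] grip [ 0.54227368 -0.26857573  0.008     ]
118 [0, 0, 0, 0, 0, 1, 0, -1, 0, 0, 0, 0, 0, 1, 1, 0, 0]
124 [0, 0, 7, 11, 8, 8, 7, 8, 7, 7, 7, 8, 11, 12, 7, 1, 0]
130 [0, 0, 7, 59, 54, 54, 54, 54, 75, 54, 52, 52, 61, 59, 8, 0, 0]
136 [0, 0, 8, 66, 56, 76, 74, 74, 73, 74, 73, 78, 69, 68, 8, 1, 0]
142 [0, 0, 6, 70, 77, 73, 74, 74, 74, 74, 73, 73, 78, 71, 7, 0, 0]
148 [0, 0, 7, 75, 77, 75, 73, 74, 75, 74, 74, 74, 75, 75, 7, 0, -1]
154 [0, 0, 8, 78, 62, 77, 78, 74, 74, 77, 78, 7, 78, 78, 7, 0, 0]
160 [0, 0, 6, 81, 64, 7, 6, 37, 35, 7, 8, 8, 81, 81, 9, 0, 0]
166 [0, 0, 448, 83, 66, 7, 7, 39, 40, 7, 7, 5, 85, 82, 7, 2, 1]
172 [0, 0, 7, 84, 70, 40, 45, 45, 45, 45, 40, 39, 85, 83, 7, 0, 1]
178 [1, 0, 8, 83, 71, 43, 48, 48, 48, 48, 44, 44, 84, 83, 6, -1, 0]
184 [0, 0, 8, 84, 72, 7, 55, 55, 54, 54, 7, 9, 83, 84, 7, 0, 0]
190 [0, 0, 7, 81, 74, 8, 61, 62, 61, 61, 6, 7, 84, 83, 5, 0, -3]
196 [0, 0, 6, 11, 11, 8, 67, 67, 68, 69, 7, 8, 12, 11, 5, 1, 0]
202 [-1, 0, 6, 7, 8, 6, 74, 75, 74, 74, 8, 8, 8, 7, 3, 0, 0]
```

```bash
python3 -m handwheel '[[[0,1,40],[0,0,0]],[[0,1,90],[0,0,0]],[[0,1,140],[0,0,0]],[[0,1,180],[0,0,0]],[[0,1,205],[0,0,0]],[[0,1,215],[0,0,0]],[[0,1,215],[0,0,0]]]' 0 40
python3 -m handwheel '[[[0,0,0],[0,0,0]],[[0,0,0],[0,0,0]],[[0,0,0],[0,0,0]],[[0,0,0],[0,0,0]],[[0,0,0],[0,0,0]],[[0,0,0],[0,0,0]]]' 1 60
```

```text
time_s: 2.58
tool_pos: [0.5412, -0.2689, 0.0547]
tcp_rot: [1.865, -2.528, -0.003]
contact_force: [0.2, -0.4, 0.4]
width: 0.094
time_s: 3.32
tool_pos: [0.5419, -0.2668, 0.0549]
tcp_rot: [-1.864, 2.525, 0.007]
contact_force: [0.4, 5.4, 1.9]
width: 0.0426
```

```bash
python3 - <<'E'
from h import *
s=status.sense(); R=Rn.from_rotvec(s["tcp_rot"]).as_matrix()
print(R[:,0],np.degrees(np.arctan2(R[1,0],R[0,0])),s["contact_force"],s["width"])
print(1000*R.T@(np.array([.53,.021,.095])-s["tool_pos"]))
E
python3 -m handwheel '[[[0,0,-10],[0,0,0]],[[0,0,-20],[0,0,0]],[[0,0,-30],[0,0,0]],[[0,0,-40],[0,0,0]],[[0,0,-40],[0,0,0]]]' - 60
python3 - <<'E'
from h import *
s=status.sense();print(s["contact_force"],s["ft_torque"],s["width"])
p,d=viewer.capture("scene");cv2.imwrite("pics/s2.png",p[:,:,::-1]);zoom(p,170,170,370,320,4,"pics/s2z.png")
E
```

```text
[-0.29476159 -0.95555784 -0.00498138] -107.14346106477119 [0.39635026 5.42295352 1.88211585] 0.04263299284431587
[-271.73796611   96.30830853  -38.51459452]
time_s: 3.95
tool_pos: [0.5427, -0.2677, 0.0965]
tcp_rot: [-1.863, 2.525, 0.003]
contact_force: [0.7, -0.7, -8.5]
width: 0.0423
[ 0.68352369 -0.72893415 -8.46969071] [-0.04956268 -0.24590127 -0.00102966] 0.04231640295003889
```

View pics/s2z.png

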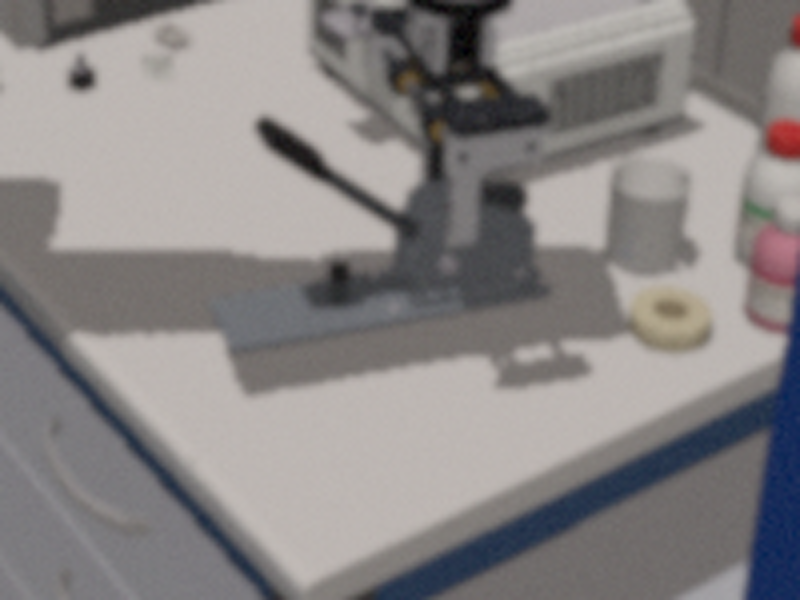

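The jack is held level and is 40 mm clear of the bench. Next I'll carry it to a point in front of the plate.

```bash
python3 -m handwheel '[[[-20,8,0],[0,0,-0.01]],[[-50,18,0],[0,0,-0.03]],[[-82,29,0],[0,0,-0.06]],[[-115,41,0],[0,0,-0.09]],[[-148,52,0],[0,0,-0.12]],[[-181,64,0],[0,0,-0.15]],[[-214,76,0],[0,0,-0.18]],[[-240,85,0],[0,0,-0.2]],[[-260,92,0],[0,0,-0.21]],[[-272,96,0],[0,0,-0.21]],[[-272,96,0],[0,0,-0.21]],[[-272,96,0],[0,0,-0.21]]]' - 60
python3 - <<'E'
from h import *
s=status.sense();p,d=viewer.capture("wrist"); np.savez("pics/w2.npz",p=p,d=d,tp=s["tool_pos"],tr=s["tcp_rot"]);
q=np.clip(p.astype(int)*1.5,0,255).astype(np.uint8)
cv2.imwrite("pics/w2.png",q[:,:,::-1])
p,d=viewer.capture("top"); np.savez("pics/t2.npz",p=p,d=d); zoom(p,190,80,330,260,4,"pics/t2z.png")
E
```

```text
time_s: 5.5
tool_pos: [0.5307, 0.0202, 0.0969]
tcp_rot: [-2.118, 2.317, 0.004]
contact_force: [0.7, 0.6, -8.3]
width: 0.0427
```

View pics/w2.png

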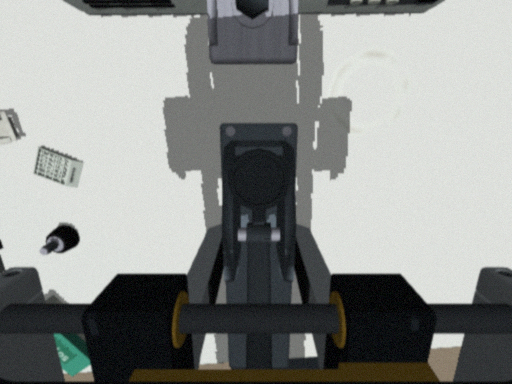

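View pics/t2z.png

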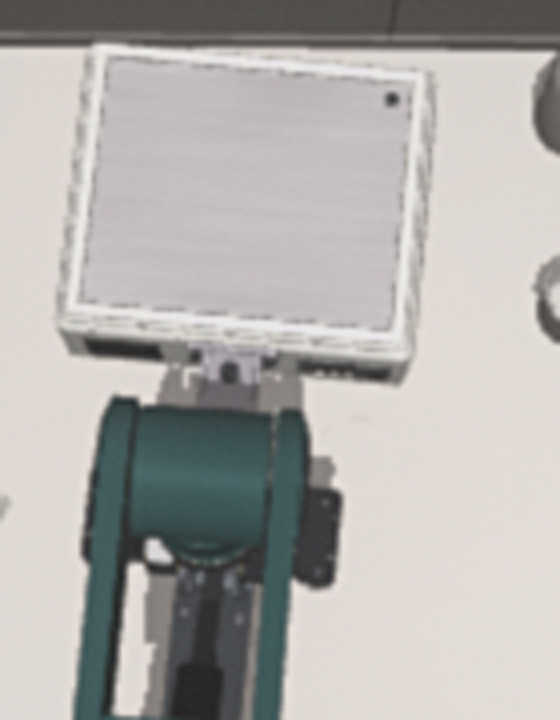

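The wrist view shows the saddle cup at px (260,177), lug front corners at (211,61) and (297,61), and the nut near (253,4). The lug's front edge is close to horizontal, so the yaw is nearly matched.

```bash
python3 - <<'E'
from h import *
a=np.load("pics/w2.npz");p,d=a["p"],a["d"]
C=cloud("wrist",d,s=dict(tcp_rot=a["tr"],tool_pos=a["tp"]))
print("base z",C[132,245:275:6,2],"saddle",C[177,252:270:4,2],"lug",C[45,225:285:12,2],"cheektop",C[235:265:6,228,2],C[235:265:6,292,2])
g=cv2.cvtColor(p,cv2.COLOR_RGB2GRAY)
zoom(np.clip(p.astype(int)*1.8,0,255).astype(np.uint8),195,0,315,80,6,"pics/w2a.png")
zoom(np.clip(p.astype(int)*3,0,255).astype(np.uint8),210,115,310,215,6,"pics/w2b.png")
E
```

```text
base z [0.05176326 0.0507688  0.05122558 0.05031504 0.05124914] saddle [0.1164137  0.11685295 0.11606301 0.1170873  0.11579204] lug [0.11902539 0.11848476 0.11786225 0.11772071 0.11755261] cheektop [0.12666079 0.12703507 0.12560325 0.12684842 0.1274334 ] [0.12677632 0.12671957 0.12615862 0.12548045 0.12501856]
```

View pics/w2a.png

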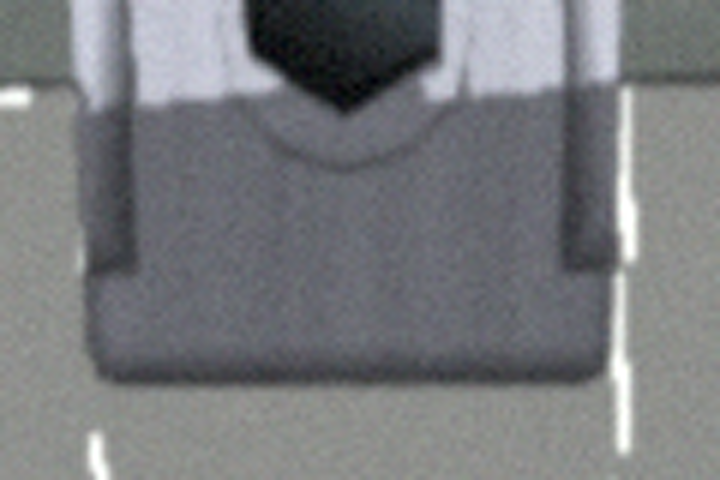

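View pics/w2b.png

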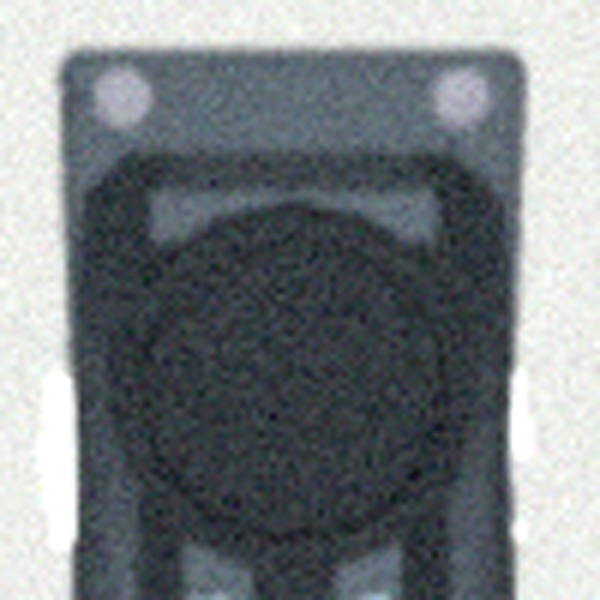

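```bash
python3 - <<'E'
from h import *
a=np.load("pics/w2.npz"); f=lambda u,v,z:castw((u,v),z,a["tp"],a["tr"])
R=Rn.from_rotvec(a["tr"]).as_matrix()
sad=f(259.2,176.7,.1205)
L,Rr=f(195+93/6,355/6,.118),f(195+611/6,355/6,.118)   # lug front top corners
print("saddle",sad,"L",L,"R",Rr,np.linalg.norm(L-Rr))
nut=f(252.3,3,.129); print("nut~",nut)
ey=(L-Rr)/np.linalg.norm(L-Rr); ex=np.array([ey[1],-ey[0],0]); print("plate yaw from lug",np.degrees(np.arctan2(ex[1],ex[0])))
bl,br=f(210+62/6,115+52/6,.051),f(210+526/6,115+52/6,.051); print("jack yaw",np.degrees(np.arctan2(*(bl-br)[[1,0]]))-90,np.linalg.norm(bl-br),"tool",np.degrees(np.arctan2(R[1,0],R[0,0]))+90)
print("jack origin via base front",(bl+br)/2)
for y in (-5,-3.5,np.degrees(np.arctan2(ex[1],ex[0]))):
    e=np.array([np.cos(np.radians(y)),np.sin(np.radians(y)),0]); st=(L+Rr)/2+.026*e; print(y,"stud",st,"d",st-sad,"tool",1000*R.T@(st-sad))
# plate front edge from depth: top-face edge line
C=cloud("wrist",a["d"],s=dict(tcp_rot=a["tr"],tool_pos=a["tp"]))
b=np.load("pics/t2.npz");D=cloud("top",b["d"])
g=cv2.cvtColor(b["p"],cv2.COLOR_RGB2GRAY)
m=((D[...,2]>.12)&(D[...,2]<.145)).astype(np.uint8); m[:,:190]=0;m[:,315:]=0;m[:80]=0;m[166:]=0
# front & left/right top edges
rows=[(u,np.max(np.where(m[:,u])[0])) for u in range(215,285)]
P=np.array([cast("top",(u,v+.5),.133) for u,v in rows]); k=np.polyfit(P[:,1],P[:,0],1); print("front edge yaw",-np.degrees(np.arctan(k[0])), "res",np.std(P[:,0]-np.polyval(k,P[:,1])))
lf=[];rt=[]
for v in range(105,155):
    w=np.where(m[v])[0]; lf.append(cast("top",(w.min()-.5,v),.133)); rt.append(cast("top",(w.max()+.5,v),.133))
for q in(lf,rt):
    q=np.array(q);k=np.polyfit(q[:,0],q[:,1],1);print("side yaw",np.degrees(np.arctan(k[0])),np.std(q[:,1]-np.polyval(k,q[:,0])))
E
```

```text
saddle [0.57758428 0.01483956 0.1205    ] L [0.64111278 0.03444286 0.118     ] R [ 0.63708577 -0.00999777  0.118     ] 0.044622715520315805
nut~ [0.66060127 0.01058587 0.129     ]
plate yaw from lug -5.1777567856206375
jack yaw -5.143629240965879 0.06040912918693161 tool -5.14219020109654
jack origin via base front [0.60460735 0.01262329 0.051     ]
-5 stud [0.66500034 0.0099565  0.118     ] d [ 0.08741605 -0.00488307 -0.0025    ] tool [ -2.96221164 -87.50099324   2.54205144]
-3.5 stud [0.66505078 0.01063528 0.118     ] d [ 0.08746649 -0.00420428 -0.0025    ] tool [ -3.64278343 -87.49039379   2.54456724]
-5.1777567856206375 stud [0.66499318 0.00987615 0.118     ] d [ 0.0874089  -0.00496341 -0.0025    ] tool [ -2.88154879 -87.5010684    2.54175285]
front edge yaw -3.586112105147004 res 0.002778407064530114
side yaw -5.072086327679027 0.0013214986921897898
side yaw -5.355423073198939 0.0012097215992653446
```

```bash
python3 -m handwheel '[[[-1,0,10],[0,0,0]],[[-2,0,22],[0,0,0]],[[-3,0,32],[0,0,0]],[[-3,0,35],[0,0,0]],[[-3,0,35],[0,0,0]],[[-3,-10,35],[0,0,0]],[[-3,-25,35],[0,0,0]],[[-3,-40,35],[0,0,0]],[[-3,-55,35],[0,0,0]],[[-3,-70,35],[0,0,0]],[[-3,-82,35],[0,0,0]],[[-3,-87.5,35],[0,0,0]],[[-3,-87.5,35],[0,0,0]],[[-3,-87.5,35],[0,0,0]]]' - 60
python3 - <<'E'
from h import *
s=status.sense();print(s["contact_force"]);p,d=viewer.capture("wrist"); np.savez("pics/w3.npz",p=p,d=d,tp=s["tool_pos"],tr=s["tcp_rot"]);
q=np.clip(p.astype(int)*1.8,0,255).astype(np.uint8)
cv2.imwrite("pics/w3.png",q[:,:,::-1])
p,d=viewer.capture("scene"); np.savez("pics/s3.npz",p=p,d=d); zoom(p,180,120,360,255,4,"pics/s3z.png")
E
```

```text
time_s: 7.35
tool_pos: [0.6177, 0.0153, 0.0618]
tcp_rot: [-2.117, 2.318, 0.005]
contact_force: [-0.1, -0.8, -8.8]
width: 0.0424
[-0.11649809 -0.7575317  -8.81456473]
```

View pics/w3.png

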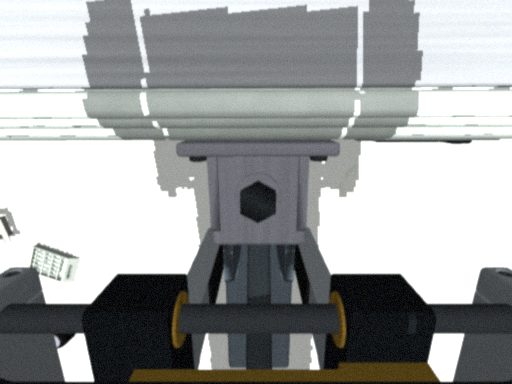

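View pics/s3z.png

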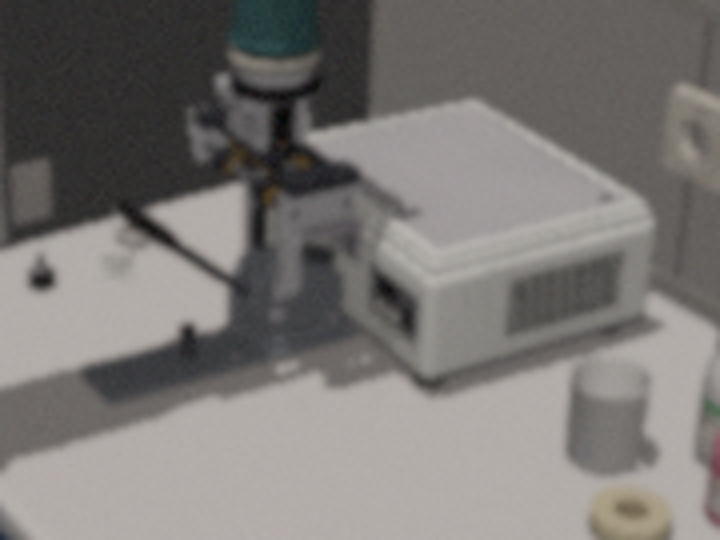

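The nut now shows fully at px (258,202). I'll compare it with where the saddle sits relative to the tool.

```bash
python3 - <<'E'
from h import *
a=np.load("pics/w2.npz");b=np.load("pics/w3.npz")
Ra=Rn.from_rotvec(a["tr"]).as_matrix();Rb=Rn.from_rotvec(b["tr"]).as_matrix()
sad=castw((259.2,176.7),.1205,a["tp"],a["tr"]); st=1000*Ra.T@(sad-a["tp"])
p=b["p"];hs=p[180:225,235:282].mean(2); m=(hs<55).astype(np.uint8)
n,l,s,c=cv2.connectedComponentsWithStats(m); i=1+np.argmax(s[1:,4]); print(s[i],c[i]+[235,180])
uv=c[i]+[235,180]
for z in (.129,.124): 
  nut=castw(uv,z,b["tp"],b["tr"]); print(nut,1000*Rb.T@(nut-b["tp"]))
print("saddle tool",st, "nominal y",-43)
for v in(241.,): print("lug front",[1000*Rb.T@(castw((u,v),.118,b["tp"],b["tr"])-b["tp"]) for u in (209,304)])
E
```

```text
[   4    0   38   44 1272] [257.58176101 201.54874214]
[0.66361008 0.01062826 0.129     ] [  0.19976943 -46.11643979 -67.20519797]
[0.66204529 0.01080367 0.124     ] [  0.18670599 -44.54475496 -62.20430034]
saddle tool [  1.0217178  -47.23033941 -23.59543675] nominal y -43
lug front [array([-23.2492996 , -22.72105751, -56.0979762 ]), array([ 22.48205693, -22.78704899, -56.28363411])]
```

```bash
python3 -m handwheel '[[[-0.8,-1,2],[0,0,0]],[[-0.8,-1,4],[0,0,0]],[[-0.8,-1,6],[0,0,0]],[[-0.8,-1,7],[0,0,0]],[[-0.8,-1,7],[0,0,0]]]' - 60
```

```text
time_s: 8.07
tool_pos: [0.6187, 0.016, 0.0552]
tcp_rot: [-2.117, 2.317, 0.005]
contact_force: [-0.5, -0.5, -5.9]
width: 0.0425
```

```bash
python3 -m handwheel '[[[0,0,1],[0,0,0]],[[0,0,1],[0,0,0]]]' - 60
python3 -m handwheel '[[[0,0,0],[0,0,0]],[[0,0,0],[0,0,0]],[[0,0,0],[0,0,0]],[[0,0,0],[0,0,0]]]' 0.15 20
python3 -m handwheel '[[[0,0,-20],[0,0,0]],[[0,0,-60],[0,0,0]],[[0,0,-110],[0,0,0]],[[0,0,-150],[0,0,0]],[[0,20,-180],[0,0,0]],[[0,60,-200],[0,0,0]],[[0,110,-200],[0,0,0]],[[0,110,-200],[0,0,0]],[[0,110,-200],[0,0,0]]]' 1 20
python3 - <<'E'
from h import *
s=status.sense();p,d=viewer.capture("wrist"); np.savez("pics/w4.npz",p=p,d=d,tp=s["tool_pos"],tr=s["tcp_rot"]);
q=np.clip(p.astype(int)*1.8,0,255).astype(np.uint8)
cv2.imwrite("pics/w4.png",q[:,:,::-1])
p,d=viewer.capture("scene"); np.savez("pics/s4.npz",p=p,d=d); zoom(p,180,120,360,255,4,"pics/s4z.png")
E
```

```text
time_s: 8.32
tool_pos: [0.6188, 0.0161, 0.0549]
tcp_rot: [-2.117, 2.317, 0.004]
contact_force: [-1.4, 0.8, -3.3]
width: 0.0424
time_s: 8.82
tool_pos: [0.6191, 0.016, 0.0554]
tcp_rot: [-2.116, 2.317, 0.003]
contact_force: [0.2, -0.8, 0.2]
width: 0.0778
time_s: 9.95
tool_pos: [0.5099, 0.0251, 0.2567]
tcp_rot: [-2.115, 2.315, -0.0]
contact_force: [0.2, -0.6, -0.5]
width: 0.0002
```

View pics/w4.png

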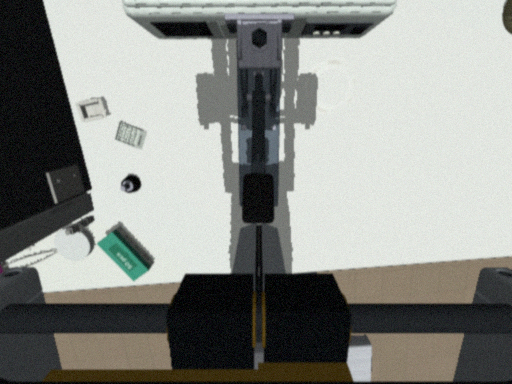

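View pics/s4z.png

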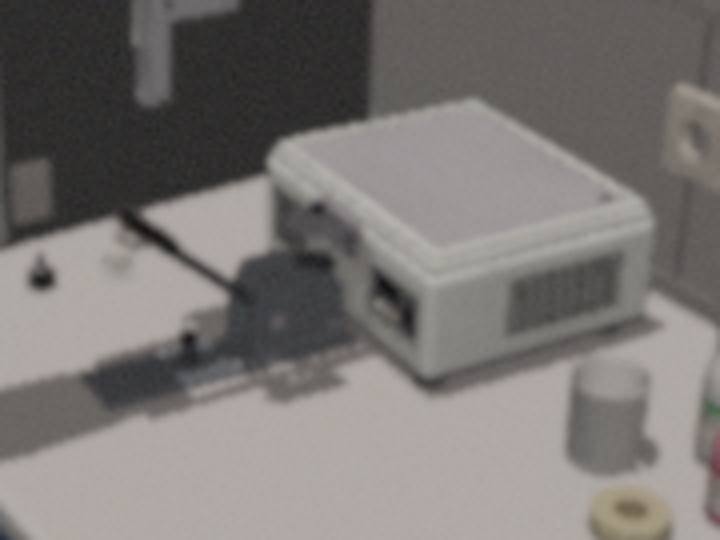

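Released. The paddle is at px (258,197) and the nut at (259,37). I'll check the fit from these and plan the press.

```bash
python3 - <<'E'
from h import *
b=np.load("pics/w4.npz");tp,tr=b["tp"],b["tr"];R=Rn.from_rotvec(tr).as_matrix()
p=b["p"]
m=(p[165:230,240:280].max(2)<30).astype(np.uint8)
n,l,s,c=cv2.connectedComponentsWithStats(m);i=1+np.argmax(s[1:,4]);print("paddle bb",s[i],c[i]+[240,165])
C=cloud("wrist",b["d"],s=dict(tcp_rot=tr,tool_pos=tp))
for v in range(168,226,5): print(v,[int(1000*C[v,u,2]) for u in range(236,284,4)],C[v,258].round(3))
print("nut",castw((259.5,37),.129,tp,tr), "lug front", castw((258.5,66),.118,tp,tr))
m=(p[80:260,200:320].max(2))
zoom(np.clip(p.astype(int)*2.5,0,255).astype(np.uint8),215,10,305,230,3,"pics/w4z.png")
E
```

```text
paddle bb [   1    0   36   59 1704] [257.85739437 195.38908451]
168 [436, 7, 8, 7, 120, 121, 119, 120, 7, 9, 8, -1] [0.533 0.023 0.121]
173 [0, 7, 7, 127, 128, 125, 127, 126, 127, 7, 7, 0] [0.528 0.024 0.128]
178 [0, 7, 131, 134, 133, 133, 133, 133, 133, 130, 8, 0] [0.524 0.024 0.134]
183 [1, 7, 136, 137, 138, 137, 138, 138, 136, 134, 6, 0] [0.519 0.024 0.138]
188 [0, 7, 140, 142, 141, 141, 141, 142, 142, 139, 8, 0] [0.515 0.025 0.142]
193 [0, 7, 144, 147, 146, 146, 146, 147, 147, 143, 6, 0] [0.51  0.025 0.146]
198 [1, 7, 147, 150, 150, 148, 149, 150, 150, 149, 7, 0] [0.506 0.026 0.15 ]
203 [0, 7, 153, 154, 153, 154, 154, 153, 154, 153, 8, -1] [0.502 0.026 0.154]
208 [0, 0, 156, 157, 157, 157, 158, 157, 157, 156, 1, -1] [0.497 0.026 0.158]
213 [0, 0, 161, 160, 161, 161, 161, 161, 161, 159, 0, 0] [0.493 0.027 0.162]
218 [-2, 0, 163, 164, 165, 163, 164, 164, 163, 163, 0, 0] [0.488 0.027 0.164]
223 [1, 0, 0, 0, 258, 0, 0, 258, 1, 0, 0, 1] [0.419 0.034 0.001]
nut [0.66415527 0.00983403 0.129     ] lug front [0.63981919 0.01306663 0.118     ]
```

View pics/w4z.png

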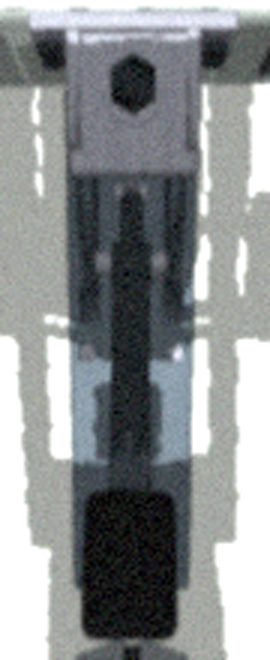

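The paddle centre gives the saddle at (0.664, 0.011) and the nut is at (0.664, 0.010), so the stud is over the cup. First stroke now, following the handle's arc.

```bash
python3 -m handwheel '[[[0,0,30],[0,0,0]],[[0,0,65],[0,0,0]],[[0,0,90],[0,0,0]],[[0,0,102],[0,0,0]],[[0,3,112],[0,0,0]],[[0,12,123],[0,0,0]],[[0,18,131],[0,0,0]],[[0,22.5,138],[0,0,0]],[[0,27,146],[0,0,0]],[[0,31.5,154],[0,0,0]],[[0,35,163],[0,0,0]],[[0,38,172],[0,0,0]],[[0,41,181],[0,0,0]],[[0,42.5,189],[0,0,0]],[[0,44,197],[0,0,0]],[[0,44,200],[0,0,0]],[[0,44,201],[0,0,0]]]' 1 20
python3 - <<'E'
from h import *
s=status.sense();print(s["contact_force"],s["tool_pos"])
p,d=viewer.capture("scene"); zoom(p,180,120,360,255,4,"pics/s5z.png")
E
```

```text
time_s: 12.18
tool_pos: [0.4666, 0.0297, 0.0561]
tcp_rot: [-2.116, 2.317, 0.003]
contact_force: [-3.8, 0.1, 13.8]
width: 0.0008
[-3.80617332  0.09315712 13.77696333] [0.46655642 0.02972836 0.05608998]
```

View pics/s5z.png

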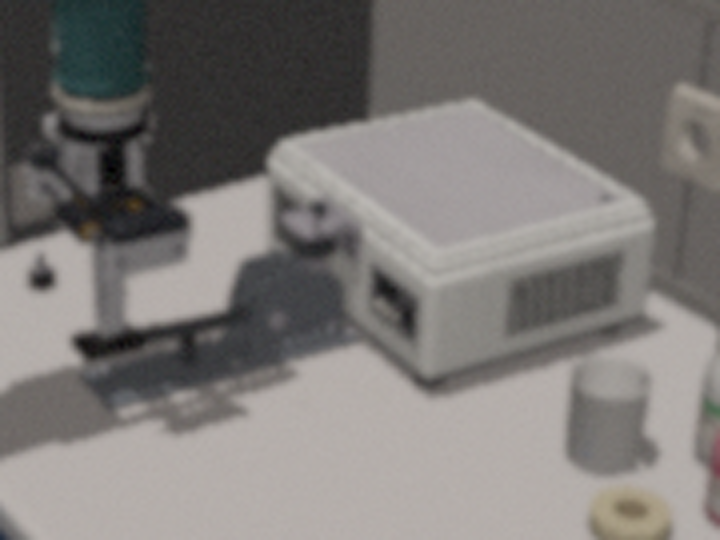

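The handle is on its stop with 14 N and the plate hasn't moved. Second stroke.

```bash
python3 -m handwheel '[[[0,-2,-15],[0,0,0]],[[0,-6,-32],[0,0,0]],[[0,-12,-50],[0,0,0]],[[0,-21,-66],[0,0,0]],[[0,-34,-82],[0,0,0]],[[0,-44,-100],[0,0,0]],[[0,-44,-112],[0,0,0]],[[0,-44,-112],[0,0,0]],[[0,-44,-112],[0,0,0]]]' 1 20
python3 - <<'E'
from h import *
p,d=viewer.capture("scene"); zoom(p,180,120,360,255,4,"pics/s6z.png")
E
```

```text
time_s: 13.35
tool_pos: [0.5094, 0.0254, 0.1675]
tcp_rot: [-2.117, 2.318, 0.005]
contact_force: [0.1, -0.5, -0.5]
width: 0.0004
```

View pics/s6z.png

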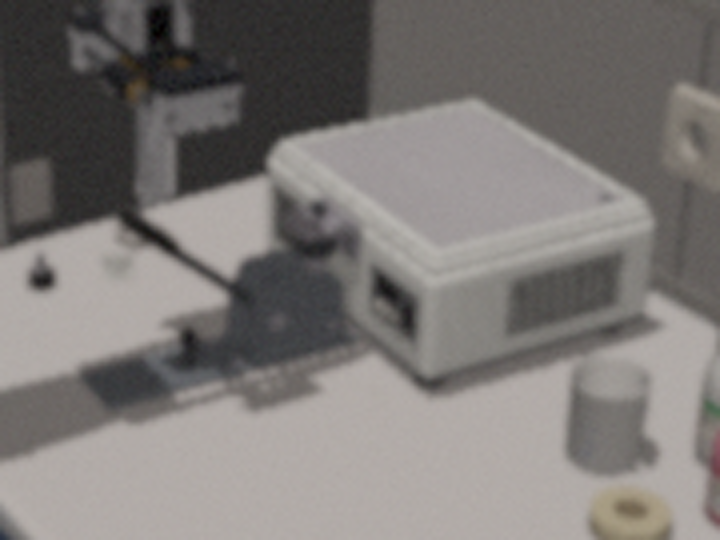

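```bash
python3 -m handwheel '[[[0,0,12],[0,0,0]],[[0,3,22],[0,0,0]],[[0,12,34],[0,0,0]],[[0,18,42],[0,0,0]],[[0,22.5,49],[0,0,0]],[[0,27,57],[0,0,0]],[[0,31.5,65],[0,0,0]],[[0,35,74],[0,0,0]],[[0,38,83],[0,0,0]],[[0,41,92],[0,0,0]],[[0,42.5,100],[0,0,0]],[[0,44,107],[0,0,0]],[[0,44,111],[0,0,0]],[[0,44,113],[0,0,0]],[[0,44,113],[0,0,0]]]' 1 20
python3 - <<'E'
from h import *
p,d=viewer.capture("scene"); zoom(p,180,120,360,255,4,"pics/s7z.png");np.savez("pics/s7.npz",p=p,d=d)
E
```

```text
time_s: 15.28
tool_pos: [0.4653, 0.0299, 0.0562]
tcp_rot: [-2.118, 2.318, 0.006]
contact_force: [-0.7, -0.6, 14.0]
width: 0.0002
```

View pics/s7z.png

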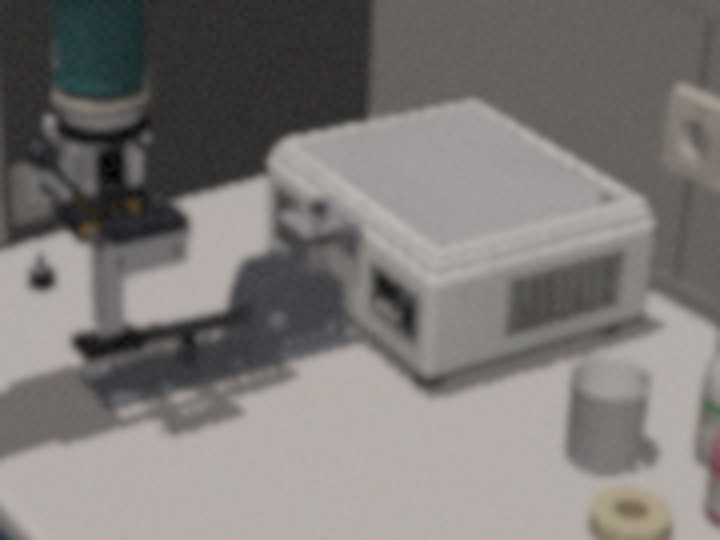

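Down on the stop again, with at most a slight lift so far. Third stroke.

```bash
python3 -m handwheel '[[[0,-2,-15],[0,0,0]],[[0,-6,-32],[0,0,0]],[[0,-12,-50],[0,0,0]],[[0,-21,-66],[0,0,0]],[[0,-34,-82],[0,0,0]],[[0,-44,-100],[0,0,0]],[[0,-44,-112],[0,0,0]],[[0,-44,-112],[0,0,0]],[[0,-44,-112],[0,0,0]]]' 1 20
python3 -m handwheel '[[[0,0,12],[0,0,0]],[[0,3,22],[0,0,0]],[[0,12,34],[0,0,0]],[[0,18,42],[0,0,0]],[[0,22.5,49],[0,0,0]],[[0,27,57],[0,0,0]],[[0,31.5,65],[0,0,0]],[[0,35,74],[0,0,0]],[[0,38,83],[0,0,0]],[[0,41,92],[0,0,0]],[[0,42.5,100],[0,0,0]],[[0,44,107],[0,0,0]],[[0,44,111],[0,0,0]],[[0,44,113],[0,0,0]],[[0,44,113],[0,0,0]]]' 1 20
python3 - <<'E'
from h import *
p,d=viewer.capture("scene"); zoom(p,180,120,360,255,4,"pics/s8z.png");np.savez("pics/s8.npz",p=p,d=d)
E
```

```text
time_s: 16.45
tool_pos: [0.5081, 0.0256, 0.1672]
tcp_rot: [-2.119, 2.319, 0.008]
contact_force: [-1.0, 0.4, -0.0]
width: 0.0004
time_s: 18.32
tool_pos: [0.4655, 0.0297, 0.0565]
tcp_rot: [-2.117, 2.317, 0.003]
contact_force: [0.8, -0.5, 12.0]
width: 0.0004
```

View pics/s8z.png

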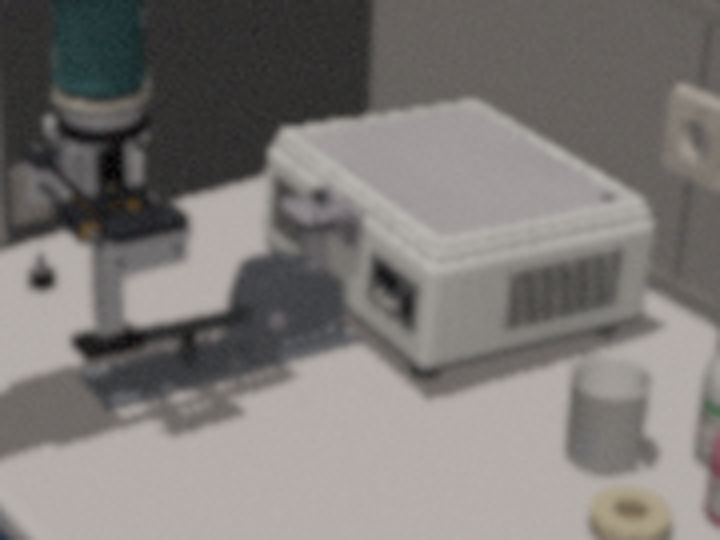

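The plate's front is up and a gap shows under the front foot near zoom (430,372). I'll measure the tilt from the depth of the top face.

```bash
python3 - <<'E'
from h import *
def tilt(f,n):
    a=np.load(f); C=cloud(n,a["d"]); e=np.array([np.cos(np.radians(-5)),np.sin(np.radians(-5))]);o=np.array([.806,-.002])
    X=(C[...,:2]-o)@e; Y=(C[...,:2]-o)@np.array([-e[1],e[0]])
    m=(abs(X)<.09)&(abs(Y)<.11)&(C[...,2]>.115)&(C[...,2]<.19)
    A=np.c_[X[m],Y[m],np.ones(m.sum())]; z=C[...,2][m]
    k=np.linalg.lstsq(A,z,rcond=None)[0]; r=z-A@k; g=abs(r)<.005; k=np.linalg.lstsq(A[g],z[g],rcond=None)[0]
    k=k[0],k[1],k[2]; print(f,m.sum(),np.round(k,4),"front foot lift mm",-190*k[0]); return k
k0=tilt("pics/s4.npz","scene");tilt("pics/s7.npz","scene");tilt("pics/s8.npz","scene")
p,d=viewer.capture("top");np.savez("pics/t8.npz",p=p,d=d)
tilt("pics/top0.npz","top");tilt("pics/t8.npz","top")
s=status.sense();print(s["contact_force"],s["tool_pos"],s["time_s"])
E
```

```text
pics/s4.npz 1302 [-0.0005  0.0002  0.1324] front foot lift mm 0.09403632447452863
pics/s7.npz 1299 [-0.0019  0.0014  0.1325] front foot lift mm 0.35694452782571706
pics/s8.npz 1226 [-0.0487  0.0022  0.1373] front foot lift mm 9.24612483789375
pics/top0.npz 3936 [1.000e-04 5.000e-04 1.306e-01] front foot lift mm -0.021451178546554005
pics/t8.npz 3902 [-0.0495 -0.0004  0.1357] front foot lift mm 9.401926946044005
[ 0.40868597 -1.62335649  9.6263433 ] [0.46550493 0.02969507 0.05650433] 18.425
```

The feet are about 9.3 mm up in both cameras. I'll press a little further to make sure the handle is firmly on its stop.

```bash
python3 -m handwheel '[[[0,0,1.5],[0,0,0]],[[0,0,3],[0,0,0]],[[0,0,3],[0,0,0]],[[0,0,3],[0,0,0]],[[0,0,3],[0,0,0]]]' 1 20
```

```text
time_s: 19.05
tool_pos: [0.4656, 0.0297, 0.0561]
tcp_rot: [-2.117, 2.317, 0.002]
contact_force: [-3.9, -0.4, 16.1]
width: 0.0006
```

The tool moved only 0.4 mm further while the force rose to 16 N, so the handle is on its stop. Now the final checks: stability over a second, the feet, plate drift and the bystanders.

```bash
python3 -m handwheel '[[[0,0,1],[0,0,0]],[[0,0,1],[0,0,0]],[[0,0,1],[0,0,0]],[[0,0,1],[0,0,0]],[[0,0,1],[0,0,0]],[[0,0,1],[0,0,0]],[[0,0,1],[0,0,0]],[[0,0,1],[0,0,0]]]' 1 20
python3 - <<'E'
from h import *
o=np.load("pics/top0.npz")
for n in("scene","top"):
    p,d=viewer.capture(n);np.savez(f"pics/{n}9.npz",p=p,d=d); C=cloud(n,d)
    e=np.array([np.cos(np.radians(-5)),np.sin(np.radians(-5))]);q=C[...,:2]-[.806,-.002];X=q@e;Y=q@np.array([-e[1],e[0]])
    m=(abs(X)<.09)&(abs(Y)<.11)&(C[...,2]>.115)&(C[...,2]<.19)
    k=np.linalg.lstsq(np.c_[X[m],Y[m],np.ones(m.sum())],C[...,2][m],rcond=None)[0];print(n,"lift",-190*k[0],"roll mm over 220",220*k[1])
    if n=="top":
        df=cv2.absdiff(p,o["p"]).max(2); im=np.hstack([p,cv2.merge([df*3]*3)])
        cv2.imwrite("pics/t9.png",cv2.resize(im[60:300,:,::-1],None,fx=.78,fy=.78)); zoom(p,40,80,400,290,2.2,"pics/t9z.png")
    else: zoom(p,180,120,360,255,4,"pics/s9z.png")
s=status.sense();print(s["contact_force"],s["tool_pos"])
E
```

```text
time_s: 20.05
tool_pos: [0.4655, 0.0297, 0.0565]
tcp_rot: [-2.117, 2.317, 0.001]
contact_force: [-0.8, 0.1, 11.2]
width: 0.0006
scene lift 9.529307498017175 roll mm over 220 0.09869173314611568
top lift 9.582763692001414 roll mm over 220 0.04708356446564865
[-1.32642556 -0.40209903 11.80402806] [0.46554315 0.02965614 0.0565124 ]
```

View pics/t9.png

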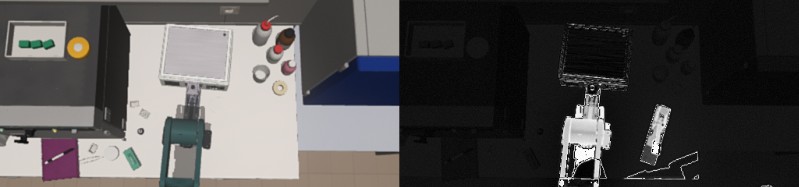

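View pics/s9z.png

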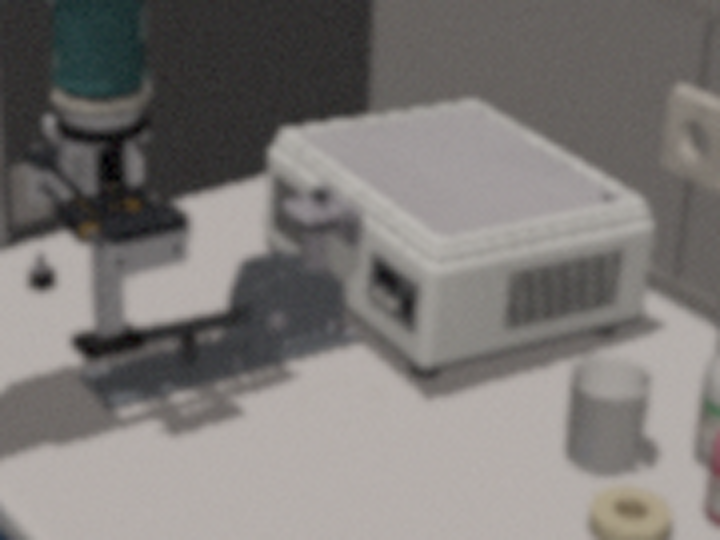

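The lift holds at 9.5 mm and is level, and the difference image shows no bystander moved. One last firmer press, then I'll hand it in.

```bash
python3 -m handwheel '[[[0,0,2],[0,0,0]],[[0,0,4],[0,0,0]],[[0,0,4],[0,0,0]],[[0,0,4],[0,0,0]]]' 1 20
python3 -c "
from rig import ctrl,status
s=status.sense();print(s['contact_force'],s['tool_pos'])
print(ctrl.sign_off())"
```

```text
time_s: 20.65
tool_pos: [0.4656, 0.0297, 0.0557]
tcp_rot: [-2.117, 2.316, 0.001]
contact_force: [-5.6, -0.7, 20.0]
width: 0.0007
[-5.59983467 -0.65656187 20.03033165] [0.46558762 0.02968213 0.05570619]
the job is handed in; nothing more can be done
None
```

The cold plate's front is raised and the job is handed in, with the arm still holding the handle down on its stop. I set the jack under the lug's ball stud, pumped three full strokes and finished at 20.65 s of the 67 s allowed.

- **Foot clearance:** the tilt of the plate's top face puts both front feet about 9.5 mm up. The scene and top cameras agree to 0.1 mm, and side-to-side roll is under 0.1 mm. I worked this out from the tilt and did not measure the gap under each foot.
- **Handle:** pressing further moved the tool less than 1 mm while the force rose to 20 N, so it is firmly down.
- **Saddle fit:** before pumping, the saddle was within about 2 mm of the stud. Individual estimates along the jack differed by up to about 3–4 mm, inside the cup's 6 mm margin. I could not see the stud in the cup directly after the lift.
- **Other things on the bench:** comparing top views from before and after shows no bystander moved. The petri dish is too faint in that view to be fully sure, but the jack passed well clear of it.

No check failed.

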